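# Tare the bowl on the kitchen scale and weigh the cheese

## Task

Weigh the block of cheese for me: take the top bowl off the nest and set it down gently, upright, in the middle of the scale's pan, then roll the red thumbwheel with a fingertip until the dial's red zero mark is under the needle with the empty bowl standing there. Then lay the cheese gently in the bowl and let go, leaving the scale to show the cheese alone, and do not disturb the other things on the fridge.

Things in the scene. Friction and masses are not known exactly. Their poses are not given: they have to be found in the camera images.
- scale: Cream mechanical kitchen scale, 285 mm long (x -75 to +210) by 166 mm wide, standing firmly on rubber feet: it cannot be shifted. Origin on the fridge top under the centre of the pan; +x points from the pan towards the dial and the thumbwheel, z up. The rear body under the pan is 56 mm high, the deck with the dial slopes down towards +x, and the front lip that holds the thumbwheel is 39 mm high
- pan_top (a point): Centre of the upper face of the round flat steel pan (136 mm diameter), 76 mm above the fridge top when empty; the sprung pan sinks straight down 15 mm per kg of load (its stop is at 13 mm)
- wheel_top (a point): Topmost point of the red ribbed thumbwheel (44 mm diameter, 16 mm wide, axle along the scale's x, 24 mm above the fridge top); only its top 7 mm stands out of the slot in the front lip. It stays where it is left and turns easily (about 0.5 N at the rim, so a fingertip pressed on it with 5 to 8 N does not slip)
- thumbwheel (a joint): Angle of the thumbwheel, rad; stops at -4.2 and +4.2. The wheel turns the dial disc with its ticks, not the needle. It grows as the wheel's top is pushed towards the scale's +y, which turns the dial clockwise seen from above; pushed towards -y, anticlockwise. The dial turns 0.6 of the wheel's angle: 10 mm of rim travel gives 0.27 rad
- dial_centre (a point): Pivot of the needle and of the round white dial disc (105 mm diameter over its steel rim, under a clear cover) that slopes 15 degrees down towards the scale's +x. One turn is 1 kg, clockwise seen from above; 40 ticks, 25 g apart, with a longer one every 100 g. The thumbwheel turns the disc, the load on the pan turns the needle
- zero_mark (a point): Point on the broad red zero tick of the dial disc, 40 mm from the pivot, where the needle's tip passes; it turns with the disc
- mark_200g (a point): Point on the 200 g tick, 40 mm from the pivot and 72 degrees clockwise of the zero mark, where the needle's tip passes; it turns with the disc
- needle_tip (a point): Tip of the black needle, 40 mm from the pivot. With the pan empty it points at the pan; load turns it clockwise seen from above. At the start the dial may stand off zero either way
- bowl_top: Orange-yellow melamine bowl, the topmost of a nest of three equal bowls (about 140 to 280 g). Origin at the centre of its underside, z up. 54 mm high, foot 76 mm diameter, the floor inside is 20 mm above the underside and 88 mm wide, mouth 118 mm wide inside, rim 134 mm outside diameter with a bead 8 mm wide and 10 mm deep that can be pinched from above
- bowl_mid: White melamine bowl of the same shape, second of the nest, its underside 20 mm above that of the lowest; the top bowl stands on its floor, 20 mm higher
- bowl_low: Blue melamine bowl of the same shape, lowest of the nest, standing on the fridge top. Origin at the centre of its underside
- cheese: Block of yellow cheese with a red rind on top, 70 mm along its x, 50 mm along its y, 50 mm high, 200 g. Origin at the centre of its underside. It lies on the lid of the lunch box
- lunch_box: Stainless steel lunch box with latches on its two short sides, 184 mm along its x, 129 mm along its y, 60 mm high to its flat lid, 650 g. Origin at the centre of its underside
- tumbler: Glass tumbler, 72 mm diameter, 115 mm high. Origin at the centre of its underside; a bystander
- caddy: Green plastic cutlery caddy, 95 mm square and 120 mm high, cutlery in it to about 215 mm. Origin at the centre of its underside; a bystander
- brush: Bottle brush with a red handle lying on the fridge top, about 245 mm long along its x and 33 mm high; a bystander
Not all that is in view belongs to the job. There is more than one size of the bowl_top; the one meant has the size given above.

How it is judged:
On the way, in this order (a step that is already met when the one before it is completed fails the run):
1. the empty bowl stands upright on the pan, its middle within 25 mm of the pan's, and the fingers have let go of it (horizontal distance between bowl_top and pan_top below 0.025 m and angle between bowl_top's own z axis and vertical below 0.1 rad and contact force between bowl_top and scale above 0.8 N and contact force between the fingers and bowl_top below 0.1 N and contact force between cheese and bowl_top below 0.05 N), for 0.2 s.
2. the dial's zero mark is under the needle (its tip within 4.5 mm) with the empty bowl on the pan and the robot off the scale and the bowl (all of step 1 and distance between needle_tip and zero_mark below 0.0045 m and contact force between the fingers and scale below 0.1 N), for 0.4 s.
At the end, for the whole second after the job is handed in: The bowl stands upright (within 0.1 rad) on the pan, centred within 25 mm; the cheese lies in it, within 40 mm of its axis and 10 to 60 mm above its underside; the needle tip is within 5.5 mm of the 200 g tick (the cheese alone); all at rest (below 20 mm/s) (horizontal distance between bowl_top and pan_top below 0.025 m and angle between bowl_top's own z axis and vertical below 0.1 rad and horizontal distance between cheese and bowl_top below 0.04 m and z of cheese in the frame of bowl_top between 0.01 and 0.06 m and contact force between cheese and bowl_top above 1 N and distance between needle_tip and mark_200g below 0.0055 m and linear speed of each of cheese, bowl_top below 0.02 m/s); the robot touches nothing.
It fails at once if the tumbler is pushed more than 25 mm or tipped (distance of tumbler from where it was at the start of the episode above 0.025 m or angle between tumbler's own z axis and vertical above 0.3 rad).
It fails at once if the cutlery caddy is pushed more than 25 mm or tipped (distance of caddy from where it was at the start of the episode above 0.025 m or angle between caddy's own z axis and vertical above 0.3 rad).
It fails at once if the lunch box or the brush is pushed more than 40 mm (distance of any of lunch_box, brush from where it was at the start of the episode above 0.04 m).
It fails at once if the two lower bowls are pushed more than 40 mm or tipped (distance of any of bowl_low, bowl_mid from where it was at the start of the episode above 0.04 m or angle between bowl_mid's own z axis and vertical above 0.4 rad).
It fails at once if the cheese or the bowl is dropped: it falls free at over 0.7 m/s (from more than about 25 mm) ((linear speed of cheese above 0.7 m/s and contact force between each of the fingers, bowl_top and cheese below 0.1 N) or (linear speed of bowl_top above 0.7 m/s and contact force between the fingers and bowl_top below 0.1 N)).
It also fails if it takes over 64 s, if anything falls off the work surface, if the arm or the gripper's body presses on something with over 40 N, if the wrist force passes 120 N, or if a joint passes its speed limit or range.

## Robot

A 7-joint arm with a two-finger parallel gripper is mounted at the origin on the work surface. World frame = base frame: x ahead of the robot, y to its left, z up, the work surface at z = 0. Lengths are in m, angles in rad, forces in N, time in s.
With the tool pointing down it reaches from about 0.4 to 0.875 m from the base axis. Payload 19.3 kg.
Tool frame: the origin (TCP) lies at the very end of the fingers, on their centre line; the grasp point (between the pads) lies bot.pinch_z behind it (bot.pinch_z is the distance from the TCP to the grasp point, in m); z points along the fingers, y is the line along which they close (so a half turn about z gives the same grasp; the last joint's range is limited). The gripper opens to 85 mm and grips with 20 to 120 N. Pads are 22 mm wide; open, the fingers measure 114 mm over their backs; the gripper's body (76 mm by 85 mm) begins 54 mm behind the grasp point. The pads swing forward as they close: fully open they stand 13 mm farther back than shut.
Start: joints at [1.252, 0.521, -0.036, 1.599, 0.021, 1.021, -0.113], TCP at [0.154, -0.606, 0.231] pointing down, gripper open.
Joint ranges: [-2.91, 2.91], [-0.3, 2.13], [-1.5, 1.42], [0.17, 2.43], [-1.26, 4.41], [0.16, 1.93], [-2.52, 2.52]. Speed limits (rad/s): [1.89, 1.89, 2.39, 2.39, 3.01, 3.01, 3.01].

## Interface

Orientations are given as [roll, pitch, yaw] about the fixed x, y, z axes, in that order (R = Rz(yaw) Ry(pitch) Rx(roll)).
In Python, from workcell import bot, grab_frame, ticket gives the robot as it stands.
- The arm moves only by the tool arm_command, never from a script. Its argument "commands" is a list of rows, each a list of 3 entries, a list of its own where there are three numbers: the shift along the world's x, y, z in mm, then the turn about the world's z in rad, then the gripper command: -1 is fully open, 1 is shut, values between are in proportion. In form: [[[tx, ty, tz], roll, fingers], ...]. A call has 1 to 20 rows; each row shifts and turns the commanded pose from where the row before left it; what a row does not reach is not made up. A row lasts 1/10 s, in which the tool goes at most 50 mm and 8.59 degrees, less where a joint would pass 70% of its speed; a pose out of reach is approached as far as the arm can. A call with a gripper value outside its range is refused whole. The fingers move at their own pace and stop on an object; "newtons" is the grip in N (left out, the last holds). Time passes only in rows, so rows that do not move let the fingers close. It gives the time, the measured TCP pose, the force, the opening and the grip force at its end, in the units of the state.
- bot.observe(): the state, without advancing time (a new reading comes with each control period).
- grab_frame(name): name is "scene" or "top"; returns a dict with "image" (384x512x3 uint8, red, green, blue), "vertical_fov" (degrees; the focal length in pixels is half the picture's height over the tangent of half this angle, whatever the lens; pixels are square), "cx", "cy" (the principal point, pixels), "k1" (the pictures are not rectified: a ray, as slopes to the right and down, at radius r is drawn at 1 + k1 r^2 times it, then the intrinsics apply), "R" (3x3) and "t" (3): a world point X has camera coordinates R X + t. Camera axes: x right, y down, z forward; pixel columns grow to the right and rows downward; lengths in m; the calibration is good to about 2 mm. A picture is of the moment at which its call begins. There is no depth.
- ticket.job_done(): hands the job in; it is judged then, once.
The state is a dict: "clock": time; "qpos": joint angles; "qd": joint speeds; "joint_efforts": joint torques, N m; "position": TCP position; "tool_rot": TCP orientation; "force": force on the tool from outside, world axes, zero at the start; "moment": the same for the moment, N m; "grip_width": finger opening in m; "finger_force": force on a finger pad.
Only numpy, scipy, OpenCV 4.12 (cv2) and the standard library are available. Lean on these libraries where they do the work, as an engineer would, in place of code of your own. Each camera call takes 0.05 s, during which the arm holds its last target. There are 200 camera calls.

## Working session

There is one attempt and no reset: what is moved stays moved. The work goes in short steps, Python scripts to look and compute and a tool call to move; the robot and the scene stay as the last step left them, time stands still between calls to the robot, and variables do not carry over. Pictures are saved under pics/ and viewed, at most 10 in all, crops included, and the job is handed in when it is done.

Besides the shell and the picture viewer there is one more tool, called after "Emit:" by a JSON object that holds its "fn" and its "kwargs". arm_command: Moves the arm, as the interface text tells. Its arguments: {"type":"object","properties":{"commands":{"type":"array"},"newtons":{"type":"number"}},"required":["commands"]}

```bash
mkdir -p pics
cat > h.py <<'E'
import numpy as np, cv2
from workcell import bot, grab_frame, ticket
def cam(name):
    f=grab_frame(name); np.savez(name+'.npz',**{k:np.array(v) for k,v in f.items()}); return f
def load(name): return dict(np.load(name+'.npz'))
def pix2w(f,u,v,z):
    h=f['image'].shape[0]; F=h/2/np.tan(np.radians(float(f['vertical_fov']))/2)
    d=np.array([(u-f['cx'])/F,(v-f['cy'])/F],float); r=np.linalg.norm(d); s=r
    for _ in range(30): s=r/(1+float(f['k1'])*s*s)
    d=d*(s/r if r>0 else 1)
    R=np.array(f['R']);t=np.array(f['t']); C=-R.T@t; D=R.T@np.array([d[0],d[1],1])
    return C+D*(z-C[2])/D[2]
def w2pix(f,X):
    h=f['image'].shape[0]; F=h/2/np.tan(np.radians(float(f['vertical_fov']))/2)
    c=np.array(f['R'])@np.array(X,float)+np.array(f['t']); p=c[:2]/c[2]; p=p*(1+float(f['k1'])*(p@p))
    return p*F+[float(f['cx']),float(f['cy'])]
def save(f,fn,box=None,k=1):
    im=f['image'][:,:,::-1]
    if box: im=im[box[1]:box[3],box[0]:box[2]]
    cv2.imwrite('pics/'+fn,cv2.resize(im,None,fx=k,fy=k,interpolation=cv2.INTER_CUBIC))
E
python3 - <<'E'
from h import *
for n in('top','scene'):
    f=cam(n); save(f,n+'1.png',None,1.5); print(n,-np.array(f['R']).T@f['t'],f['R'],f['vertical_fov'],f['k1'])
o=bot.observe(); print(o, bot.pinch_z)
E
```

```text
top [ 0.45124286 -0.01626177  1.07160451] [[ 0.0265973  -0.99961022  0.00848492]
 [-0.99281226 -0.02740532 -0.1165022 ]
 [ 0.11668932 -0.00532529 -0.99315419]] 55.429846210835414 -0.006817597970145574
scene [ 0.96486806 -0.69835218  0.62279706] [[ 0.85792202  0.51342682 -0.01904498]
 [ 0.27027123 -0.48252025 -0.83314325]
 [-0.43694768  0.70962463 -0.55272924]] 55.3078240687628 0.024892179749329783
{'clock': 0.1, 'qpos': array([ 1.25180508,  0.52199145, -0.03630494,  1.59995671,  0.02121646,
        1.02106005, -0.11277968]), 'qd': array([ 0.00089516, -0.0021084 , -0.00027204,  0.00014142, -0.00207276,
       -0.00010651, -0.00114351]), 'joint_efforts': array([ 4.31318287e-03, -9.28513813e+01,  1.98438898e+00, -3.70544064e+01,
        1.81709602e-02,  5.43419475e-03,  1.03708931e-04]), 'position': array([ 0.15377294, -0.60548166,  0.2307584 ]), 'tool_rot': array([-3.14056681e+00,  9.58110249e-05,  2.48789844e-01]), 'force': array([-0.37583431, -0.17947088,  0.05740308]), 'moment': array([-0.0126553 ,  0.02800668, -0.00358306]), 'finger_force': 0.0, 'grip_width': 0.08533379598629011} 0.0187
```

View pics/top1.png

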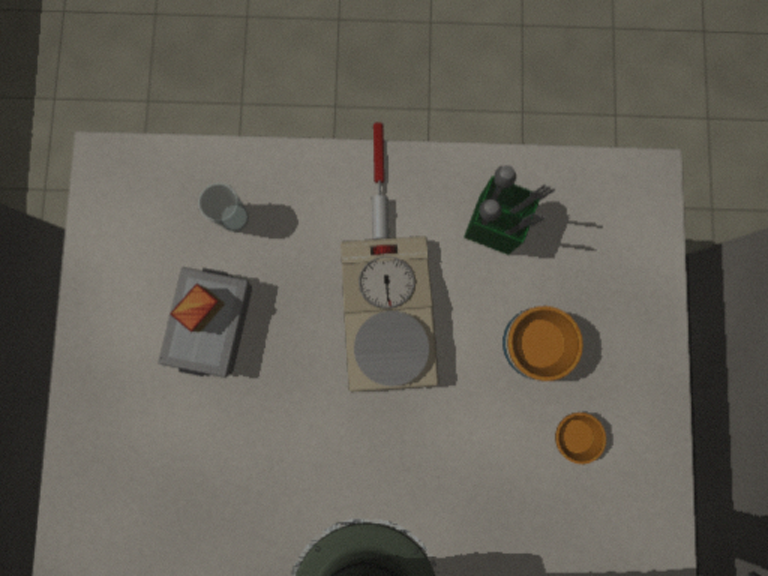

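View pics/scene1.png

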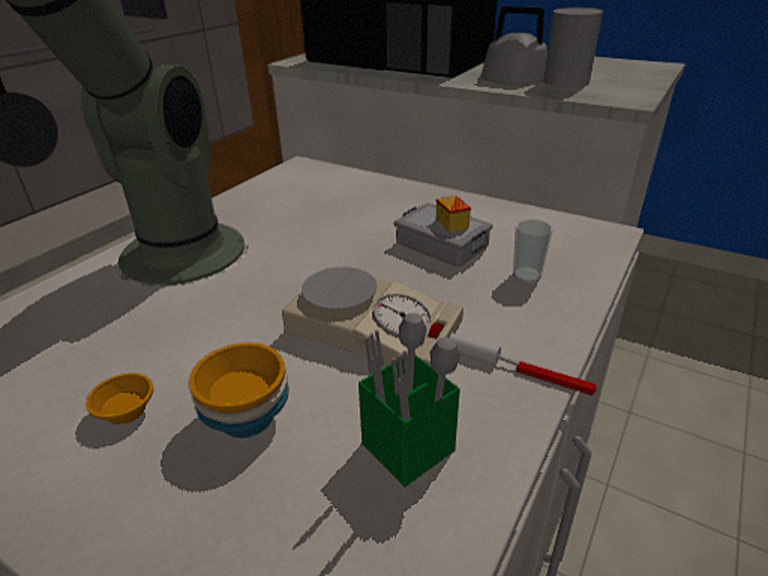

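The top view (1.5x) shows the pan at about (392,347), dial (387,283), wheel (384,250), nest rim (545,343) and cheese (197,308). The small orange bowl at (580,437) is a decoy, and the caddy is at (505,215). I'll enlarge these areas.

Run:
```python
from h import *
f=load('top'); im=f['image'][:,:,::-1]
a=cv2.resize(im[155:265,220:300],None,fx=5,fy=5,interpolation=cv2.INTER_CUBIC) #400x550
b=cv2.resize(im[195:265,325:400],None,fx=5,fy=5,interpolation=cv2.INTER_CUBIC)[:,:375] #375x350
c=cv2.resize(im[185:225,105:180],None,fx=5,fy=5,interpolation=cv2.INTER_CUBIC)#375x200
cv2.imwrite('pics/m.png',np.hstack([a,np.vstack([b,c])]))
hsv=cv2.cvtColor(im,cv2.COLOR_BGR2HSV)
m=cv2.inRange(hsv,(8,120,50),(25,255,255)); 
n,l,s,ce=cv2.connectedComponentsWithStats(m)
for i in range(1,n):
    if s[i,4]>200: 
        c=cv2.findContours((l==i).astype('uint8'),0,1)[0][0]; print(s[i],ce[i],cv2.fitEllipse(c))
```

```text
[115 191  27  28 331] [127.53172205 203.6858006 ] ((127.82392120361328, 203.85769653320312), (16.817764282226562, 28.641637802124023), 40.84077835083008)
[ 339  204   50   50 1947] [363.23266564 228.63636364] ((363.22021484375, 228.6610107421875), (48.04170608520508, 49.816619873046875), 130.9355010986328)
[370 275  34  34 905] [386.87734807 291.72707182] ((386.86785888671875, 291.7104797363281), (32.42802429199219, 33.7178840637207), 142.889892578125)
```

View pics/m.png

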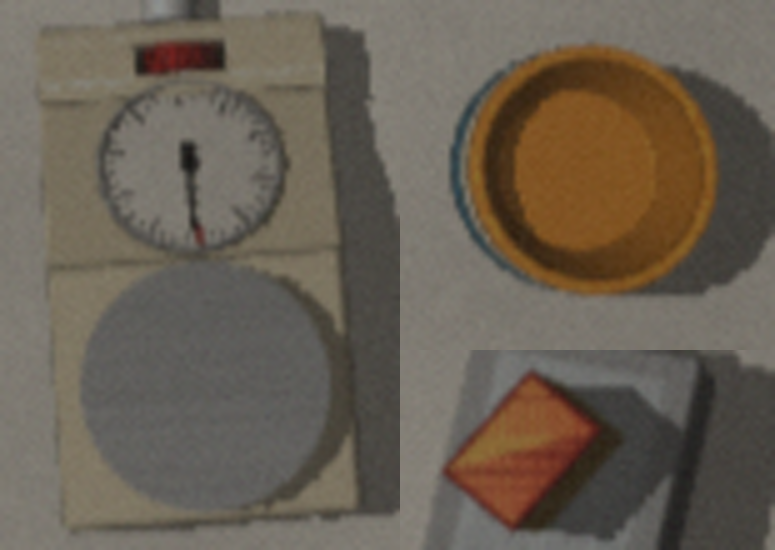

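The crop shows the pan centred at (206,386) in the crop, the wheel at (180,57), the dial pivot near (190,165) and the red zero near the needle tip. The cheese top corners are (532,372), (602,430), (514,527) and (444,470).

Run:
```python
from h import *
f=load('top')
A=lambda x,y:(220+x/5-.4,155+y/5-.4)
C=lambda x,y:(105+(x-400)/5-.4,185+(y-350)/5-.4)
pan=pix2w(f,*A(206,386),.076); w=pix2w(f,*A(180,57),.046)
print('pan',pan,'wheel',w,'yaw',np.arctan2(*(w-pan)[1::-1]),np.linalg.norm((w-pan)[:2]))
P=[pix2w(f,*A(*p),.0) for p in((63,528),(357,510))]; print('rear corners@0',P)
for z in(.056,): print('edge',[pix2w(f,*A(*p),z) for p in((63,528),(357,510),(48,268),(340,246))])
print('bowl',pix2w(f,363.22,228.66,.094-.004))
c=[pix2w(f,*C(*p),.110) for p in((532,372),(602,430),(514,527),(444,470))]; print('cheese',np.mean(c,0))
for i in range(4):
    e=c[(i+1)%4]-c[i]; print(np.linalg.norm(e),np.arctan2(e[1],e[0]))
print('caddy',pix2w(f,505/1.5,215/1.5,.12),'tumb',pix2w(f,222/1.5,203/1.5,.115))
print('dial',pix2w(f,*A(190,165),.055))
```

```text
pan [ 0.46213755 -0.03596783  0.076     ] wheel [ 0.64850336 -0.01703663  0.046     ] yaw 0.10123362094246113 0.187324857558748
rear corners@0 [array([0.37918376, 0.04307012, 0.        ]), array([ 0.39388395, -0.12672021,  0.        ])]
edge [array([0.38294943, 0.03996955, 0.056     ]), array([ 0.39688142, -0.12094787,  0.056     ]), array([0.5252939 , 0.05319598, 0.056     ]), array([ 0.54202216, -0.10916667,  0.056     ])]
bowl [ 0.47762793 -0.3101055   0.09      ]
cheese [0.52389006 0.31297926 0.11      ]
0.04899689415113243 -2.224011183446131
0.06761205479024864 2.454349263454875
0.048349344347477535 0.9307043687592271
0.06822729883872276 -0.6773802961863858
caddy [ 0.7018593  -0.23171395  0.12      ] tumb [0.71058722 0.27353855 0.115     ]
dial [ 0.58540663 -0.02429428  0.055     ]
```

Emit:
{"fn": "arm_command", "kwargs": {"commands": [[[34,23.5,-6],0,0.2],[[34,23.5,-6],0,0.2],[[34,23.5,-6],0,0.2],[[34,23.5,-6],0,0.2],[[34,23.5,-6],0,0.2],[[34,23.5,-6],0,0.2],[[34,23.5,-6],0,0.2],[[34,23.5,-6],0,0.2],[[34,23.5,-6],0,0.2],[[34,23.5,-6],0,0.2],[[0,0,-20],0,0.2],[[0,0,-20],0,0.2],[[0,0,0],0,0.2],[[0,0,0],0,0.2]], "newtons": 80}}

```text
clock: 1.5
position: [0.4937, -0.3709, 0.1315]
tool_rot: [-3.141, 0.0, 0.249]
force: [0.2, -0.3, 0.2]
grip_width: 0.0342
finger_force: 0.0
```

Run:
```python
from h import *
f=cam('scene'); save(f,'g.png',(80,170,280,320),4)
o=bot.observe(); print(o['position'],o['tool_rot'],o['grip_width'])
for p in ((0.478,-0.310,.094),(0.4936,-.371,.094)): print(w2pix(f,p), (w2pix(f,p)-[80,170])*4)
```

```text
[ 0.4939822  -0.37112134  0.13208711] [ 3.14116955e+00 -3.92965916e-04  2.48355005e-01] 0.034219973718408334
[157.49808978 248.18675391] [309.99235914 312.74701565]
[141.63124679 269.11821788] [246.52498717 396.47287153]
```

View pics/g.png

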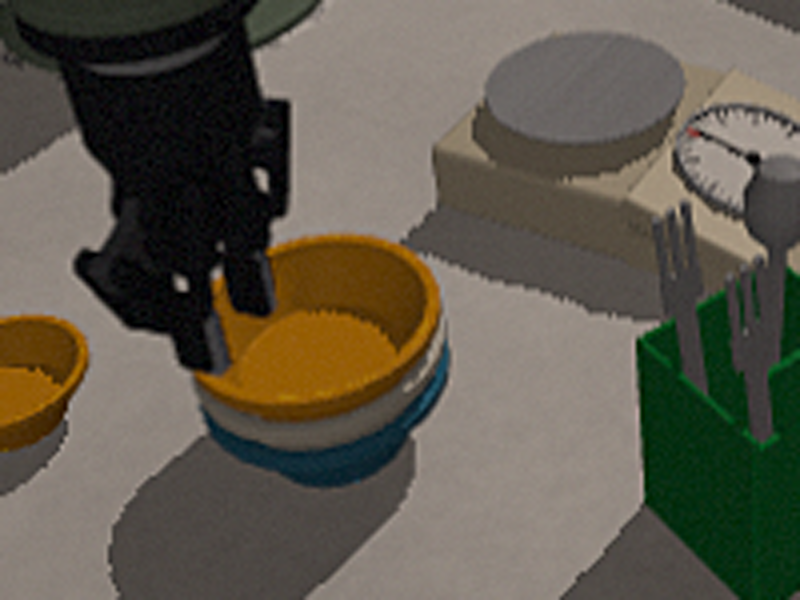

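The fingers straddle the near rim at crop (215,370), one on each side. I'll descend and pinch.

Emit:
{"fn": "arm_command", "kwargs": {"commands": [[[0,0,-16],0,0.2],[[0,0,-16],0,0.2],[[0,0,-15],0,0.2],[[0,0,0],0,0.2],[[0,0,0],0,1],[[0,0,0],0,1],[[0,0,0],0,1],[[0,0,0],0,1],[[0,0,0],0,1],[[0,0,0],0,1]], "newtons": 80}}

```text
clock: 2.55
position: [0.4937, -0.3712, 0.0856]
tool_rot: [3.141, -0.0, 0.249]
force: [-4.2, 1.1, 12.2]
grip_width: 0.0058
finger_force: 84.8
```

Emit:
{"fn": "arm_command", "kwargs": {"commands": [[[0,0,3],0,1],[[0,0,6],0,1],[[0,0,10],0,1],[[0,0,15],0,1],[[0,0,20],0,1],[[0,0,25],0,1],[[0,0,0],0,1],[[0,0,0],0,1]], "newtons": 80}}

```text
clock: 3.35
position: [0.4941, -0.3711, 0.1643]
tool_rot: [3.14, -0.001, 0.249]
force: [-0.5, 0.3, -2.5]
grip_width: 0.0051
finger_force: 76.9
```

Run:
```python
from h import *
f=cam('scene'); save(f,'g2.png',(80,120,280,320),3)
o=bot.observe(); print(o['position'],o['force'],o['moment'],o['grip_width'])
```

```text
[ 0.49378615 -0.37079848  0.16343988] [-0.67083957  0.11145384 -3.73546493] [-0.12470858 -0.02994545 -0.00449272] 0.004700496077821187
```

View pics/g2.png

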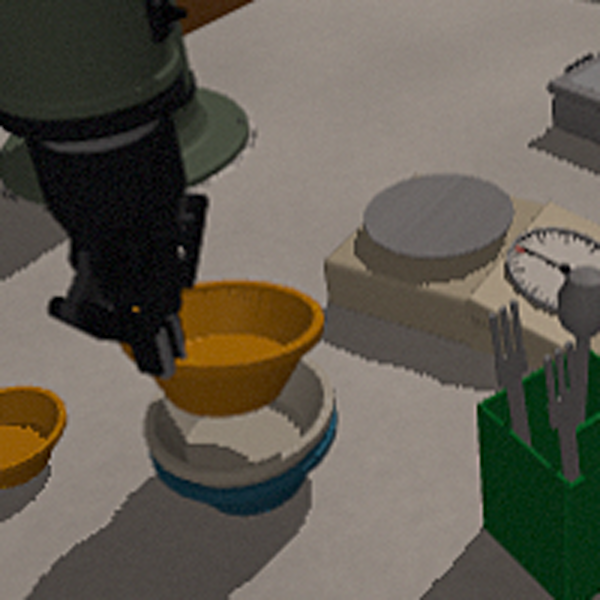

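The bowl is held clear of the nest at (235,340), possibly drooping a little. The grip width is creeping down, so I'll hold briefly to see whether it keeps slipping.

Emit:
{"fn": "arm_command", "kwargs": {"commands": [[[0,0,0],0,1],[[0,0,0],0,1],[[0,0,0],0,1]]}}

```text
clock: 3.7
position: [0.4937, -0.3706, 0.1628]
tool_rot: [-3.141, 0.001, 0.249]
force: [-0.2, 1.1, -3.1]
grip_width: 0.0049
finger_force: 76.9
```

Run:
```python
from h import *
f=cam('top'); im=f['image'][:,:,::-1]; save(f,'t3.png',(310,170,420,270),5)
o=bot.observe(); print(o['position'],o['force'],o['moment'],o['grip_width'])
f=cam('scene'); save(f,'g3.png',(80,190,210,280),5)
a=cv2.imread('pics/t3.png');b=cv2.imread('pics/g3.png')
s=cv2.resize(a,(420,382)); t=cv2.resize(b,(380,263)); t=cv2.copyMakeBorder(t,0,382-263,0,0,0); cv2.imwrite('pics/tg3.png',np.hstack([s,t]))
```

```text
[ 0.49372458 -0.37066772  0.16287202] [-0.43737247 -0.7317985  -3.09229328] [-0.10479925 -0.00780296  0.00437262] 0.004926213466600009
```

View pics/tg3.png

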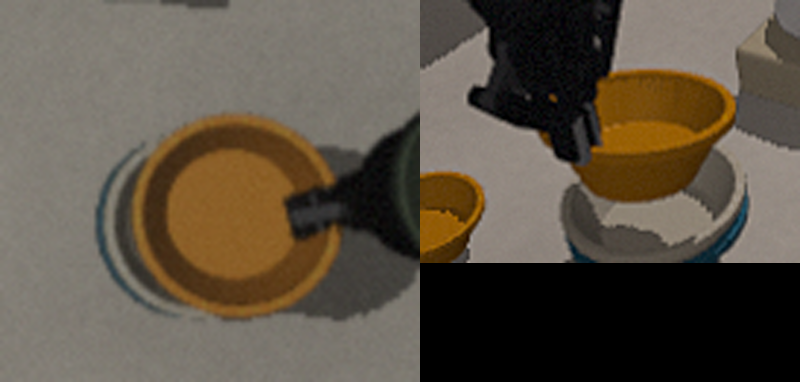

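The bowl is held stably and looks nearly upright, with its rim centre at crop (237,215) in the top view.

Run:
```python
from h import *
f=load('top')
b=pix2w(f,310+237/3.818-.4,170+215/3.818-.4,.168); print(b); print(np.array([.462,-.036])-b[:2])
```

```text
[ 0.48284887 -0.30777077  0.168     ]
[-0.02084887  0.27177077]
```

Emit:
{"fn": "arm_command", "kwargs": {"commands": [[[-1,10,0],0,1],[[-1,18,0],0,1],[[-2,24,0],0,1],[[-2,28,0],0,1],[[-2,28,0],0,1],[[-2,28,0],0,1],[[-2,28,0],0,1],[[-2,28,0],0,1],[[-2,28,0],0,1],[[-1,24,0],0,1],[[-1,18,0],0,1],[[-1,10,0],0,1],[[0,0,-12],0,1],[[0,0,-12],0,1],[[0,0,-4],0,1],[[0,0,0],0,1]]}}

```text
clock: 5.4
position: [0.4746, -0.0996, 0.1344]
tool_rot: [-3.141, 0.001, 0.247]
force: [1.4, -1.8, 1.6]
grip_width: 0.0046
finger_force: 77.3
```

Run:
```python
from h import *
f=cam('top'); im=f['image'][:,:,::-1]; a=cv2.resize(im[150:270,200:320],(400,400),interpolation=2)
o=bot.observe(); print(o['position'],o['force'],o['grip_width'])
f=cam('scene'); im=f['image'][:,:,::-1]; b=cv2.resize(im[130:250,170:290],(400,400),interpolation=2)
cv2.imwrite('pics/p1.png',np.hstack([a,b]))
```

```text
[ 0.47477348 -0.09948769  0.1349112 ] [ 0.20081424 -1.58367529  1.59468825] 0.0051334325186388405
```

View pics/p1.png

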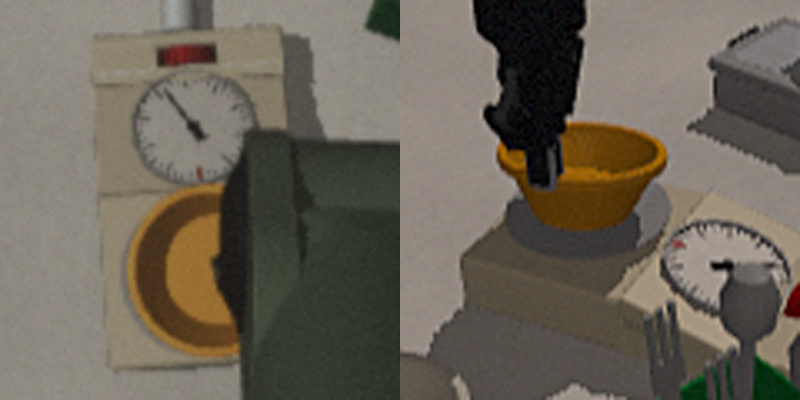

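The bowl is level over the pan. The needle has turned about 145°, so the bowl is already pressing on the pan. I'll release and back off.

Emit:
{"fn": "arm_command", "kwargs": {"commands": [[[0,0,1],0,1],[[0,0,1],0,1],[[0,0,0],0,0.7],[[0,0,0],0,0.5],[[0,0,0],0,0.3],[[0,0,0],0,0.2],[[0,0,0],0,0.2],[[0,0,10],0,0.2],[[0,0,20],0,0.2],[[0,0,30],0,0.2],[[0,-30,30],0,0.2],[[0,-40,0],0,0.2],[[0,-40,0],0,0.6],[[0,-30,0],0,1],[[0,-20,0],0,1],[[0,0,0],0,1],[[0,0,0],0,1]]}}

```text
clock: 7.2
position: [0.4748, -0.2585, 0.2277]
tool_rot: [-3.141, -0.0, 0.248]
force: [0.4, 0.7, -0.2]
grip_width: 0.0002
finger_force: 0.0
```

Run:
```python
from h import *
f=cam('top'); im=f['image'][:,:,::-1]; a=cv2.resize(im[155:255,215:305],(540,600),interpolation=2)
o=bot.observe(); print(o['position'],o['force'],o['grip_width'])
hsv=cv2.cvtColor(im,cv2.COLOR_BGR2HSV); m=cv2.inRange(hsv,(8,120,50),(25,255,255)); m[:,:215]=0;m[:,320:]=0
n,l,s,ce=cv2.connectedComponentsWithStats(m); i=1+s[1:,4].argmax(); c=cv2.findContours((l==i).astype('uint8'),0,1)[0][0]
e=cv2.fitEllipse(c); print(s[i],e,pix2w(f,*e[0],.076-.003+.05))
cv2.imwrite('pics/p2.png',a)
```

```text
[ 0.47497412 -0.25795698  0.22766917] [ 1.01707449  0.18097117 -0.72618628] -1.6322175233349123e-05
[ 242  204   51   52 2099] ((267.20147705078125, 229.68948364257812), (50.534027099609375, 51.058624267578125), 158.97003173828125) [ 0.46748563 -0.05143625  0.123     ]
```

View pics/p2.png

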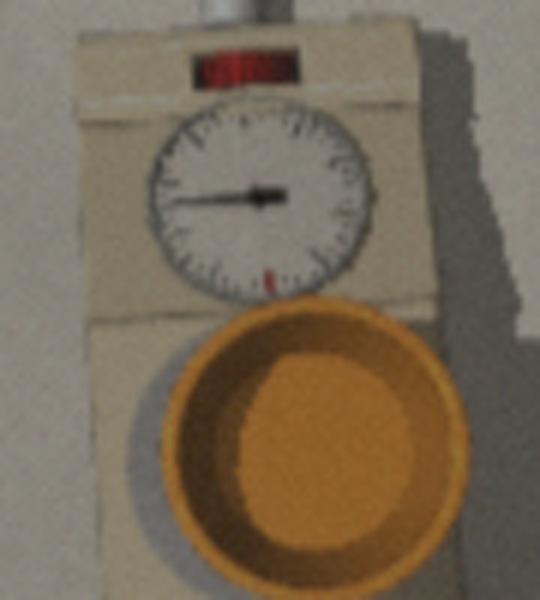

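The bowl stands about 16 mm off the pan centre, inside the 25 mm tolerance. The needle tip is at (175,204) and zero at (269,282), so the dial needs about a quarter turn clockwise, which means wheel +y strokes. I'll go to the wheel.

Emit:
{"fn": "arm_command", "kwargs": {"commands": [[[17,23,0],0.142,1],[[17,23,0],0.142,1],[[17,23,0],0.142,1],[[17,23,0],0.142,1],[[18,23,0],0.142,1],[[18,23,0],0.142,1],[[18,23,0],0.142,1],[[18,23,0],0.142,1],[[18,24,0],0.142,1],[[18,24,0],0.142,1],[[0,0,-40],0,1],[[0,0,-40],0,1],[[0,0,-40],0,1],[[0,0,-25],0,1],[[0,0,-10],0,1],[[0,0,0],0,1],[[0,0,0],0,1]]}}

```text
clock: 8.95
position: [0.6516, -0.0262, 0.0738]
tool_rot: [3.14, 0.0, 1.669]
force: [1.5, 0.2, 0.4]
grip_width: 0.0
finger_force: 0.0
```

Run:
```python
from h import *
o=bot.observe(); print(o['position'],o['tool_rot'],o['force'],o['qpos'])
f=cam('scene'); im=f['image'][:,:,::-1]; cv2.imwrite('pics/w1.png',cv2.resize(im[120:270,200:400],(800,600),interpolation=2))
```

```text
[ 0.65158443 -0.02620888  0.07378502] [3.13999198e+00 4.56996702e-05 1.66924740e+00] [1.54183122 0.18324115 0.38153357] [ 0.19533815  0.77332945 -0.38300372  1.62299907  0.36673383  0.81551842
 -0.24393673]
```

View pics/w1.png

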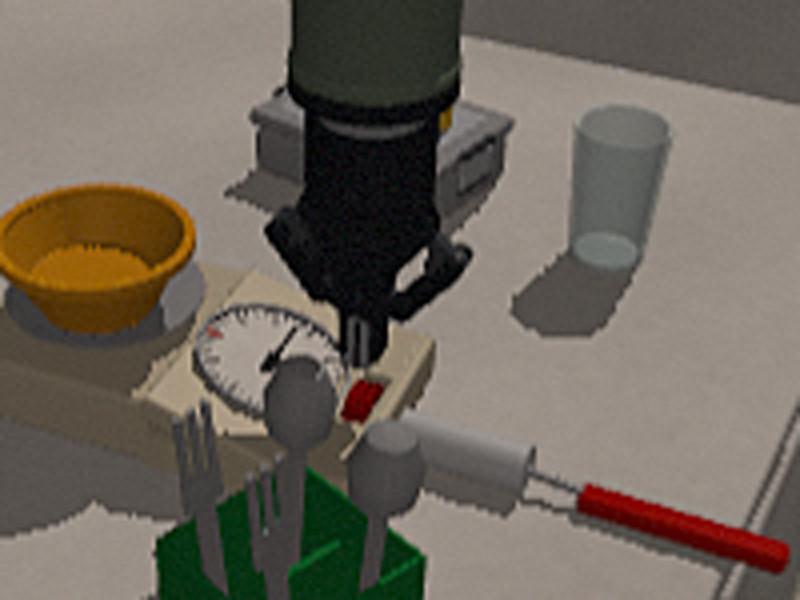

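The closed fingertips at (362,350) stand over the red wheel at (360,400), clear of the dial and brush. I'll descend and feel for contact.

Emit:
{"fn": "arm_command", "kwargs": {"commands": [[[0,0,-15],0,1],[[0,0,-10],0,1],[[0,0,-2],0,1],[[0,0,-1],0,1],[[0,0,0],0,1],[[0,0,0],0,1]]}}

```text
clock: 9.6
position: [0.6512, -0.0276, 0.0452]
tool_rot: [3.141, 0.001, 1.668]
force: [-5.3, -3.6, 17.8]
grip_width: -0.0001
finger_force: 8.9
```

Emit:
{"fn": "arm_command", "kwargs": {"commands": [[[0,0,1],0,1],[[0,0,0],0,1]]}}

```text
clock: 9.8
position: [0.651, -0.0271, 0.0456]
tool_rot: [3.141, 0.0, 1.668]
force: [-1.8, -2.0, 8.9]
grip_width: 0.0001
finger_force: 4.2
```

Emit:
{"fn": "arm_command", "kwargs": {"commands": [[[0,2,0.3],0,1],[[-0.3,3,0],0,1],[[-0.3,3,0],0,1],[[-0.3,3,0],0,1],[[-0.3,3,0],0,1],[[-0.3,2,0],0,1]]}}

```text
clock: 10.4
position: [0.6494, -0.0106, 0.0459]
tool_rot: [3.141, 0.0, 1.669]
force: [-1.3, -1.5, 10.0]
grip_width: -0.0
finger_force: 5.0
```

```bash
cat > dial.py <<'E'
from h import *
o=bot.observe(); print(o['position'],o['force'])
yaw=.098; ux=np.array([np.cos(yaw),np.sin(yaw),0]); uy=np.array([-np.sin(yaw),np.cos(yaw),0]); uz=np.array([0,0,1.])
a=np.radians(15); dx=np.cos(a)*ux-np.sin(a)*uz
P=np.array([.5854,-.0243,.055])
def dial(name):
    # sample polar map of dial: angle phi clockwise from the pan direction (-x) seen from above
    f=cam(name); im=cv2.GaussianBlur(f['image'],(3,3),0).astype(np.float32)
    ph=np.radians(np.arange(0,360,1.)); out=[]
    def samp(r):
        X=[P+r*(-np.cos(t)*dx+np.sin(t)*uy) for t in ph]
        uv=np.array([w2pix(f,x) for x in X],np.float32)
        return cv2.remap(im,uv[:,0][None],uv[:,1][None],1)[0]
    red=np.mean([samp(r) for r in(.036,.038,.040,.042)],0); red=red[:,0]-red[:,1:].mean(1)
    dk=np.mean([samp(r).mean(1) for r in(.018,.021,.024,.027)],0)
    return ph,red,dk
def peak(w):
    w=np.clip(w,0,None); i=np.argmax(w); k=np.arange(i-12,i+13); return (i+np.sum(w[k%360]*(k-i))/w[k%360].sum())%360
if __name__=='__main__':
    import sys
    for n in sys.argv[1:]:
        ph,red,dk=dial(n); m=np.median(red); d=np.median(dk)-dk
        print(n,'zero',peak(red-m-8),(red-m).max(),'needle',peak(d-.4*d.max()),d.max())
E
python3 dial.py top scene
```

```text
[ 0.64941937 -0.01062134  0.04592381] [-1.31733362 -1.4547918   9.9786135 ]
top zero 80.39238767865055 10.119446 needle 311.5121881503539 15.331951
scene zero 19.65412613349538 42.144775 needle 233.4599670161654 97.53235
```

Emit:
{"fn": "arm_command", "kwargs": {"commands": [[[0,0,6],0,1],[[0.7,-8,2],0,1],[[0.8,-8,0],0,1],[[0,0,-5],0,1],[[0,0,-3],0,1],[[0,0,0],0,1],[[-0.3,3,0],0,1],[[-0.3,3,0],0,1],[[-0.3,3,0],0,1],[[-0.3,3,0],0,1],[[-0.3,3,0],0,1],[[0,1,0],0,1]]}}

```text
clock: 11.7
position: [0.6492, -0.0102, 0.0459]
tool_rot: [-3.141, -0.0, 1.669]
force: [-5.2, -1.1, 13.7]
grip_width: -0.0001
finger_force: 6.8
```

```bash
python3 dial.py scene
python3 - <<'E'
from dial import *
f=load('scene')
im=f['image'][:,:,::-1]
cv2.imwrite('/tmp/x.png',im)
E
```

```text
[ 0.64920654 -0.01018145  0.0458589 ] [-5.22349217 -1.07974698 13.74574822]
scene zero 49.84744840732497 43.6062 needle 233.37184363181626 96.79635
[ 0.64920393 -0.01009001  0.04584523] [-4.97587592 -0.02639354 14.34799577]
```

Emit:
{"fn": "arm_command", "kwargs": {"commands": [[[0,0,6],0,1],[[0.7,-8,2],0,1],[[0.8,-8,0],0,1],[[0,0,-5],0,1],[[0,0,-2.6],0,1],[[0,0,0],0,1],[[-0.3,3,0],0,1],[[-0.3,3,0],0,1],[[-0.3,3,0],0,1],[[-0.3,3,0],0,1],[[-0.3,3,0],0,1],[[0,1,0],0,1],[[0,0,8],0,1],[[0.8,-8,0],0,1],[[0.7,-8,0],0,1],[[0,0,0],0,1]]}}

```text
clock: 13.35
position: [0.6508, -0.029, 0.0537]
tool_rot: [-3.141, 0.001, 1.667]
force: [-0.6, -0.4, 0.0]
grip_width: 0.0002
finger_force: 0.0
```

Run:
```python
from dial import *
for n in('scene','top'):
    ph,red,dk=dial(n); m=np.median(red); print(n,peak(red-m-8),(red-m).max())
    print((red-m)[::6].astype(int)); print((np.median(dk)-dk)[::6].astype(int))
```

```text
[ 0.65082205 -0.02903163  0.05367801] [-0.58836667 -0.43027283  0.01327175]
scene 80.02562824659745 39.826965
[  0   0   0   0   0   0   0   0   1   0   0   0   2  33  23  -2  -2  -1
  -1   0   0   1   2   2   1   0  -3  -4  -4  -5  -7  -8  -8  -8  -8  -8
  -8  -8  -8  -7  -9 -10  -6   1   3   3   3   2   1   2   3   2   2   1
   0   0   1   1   1   0]
[-1 -1 -1 -1 -1  0  0  0 -1 -1 -1 -2 -3 -3  8 39 56 31  2 -7 -7 -2 10 30
 56 78 91 96 94 92 91 90 89 88 87 88 89 91 94 97 90 67 35 19 18 13  2  0
 -1  0  0  0 -1 -1 -1 -1 -1 -1 -1 -1]
top 78.59869397617489 26.576294
[ 8  7  8  8  8  8  8  7  8  9  8  9 16 26 18  9  8  9  8  8  8  9  9  8
  6  2  0  0  0  0  0  0 -1 -1  0  0  0  0  0 -1 -1  0 -1 -1 -1  0  0 -1
  0  0  0  0  0  0  0  0  0  0  2  6]
[-46 -65 -75 -79 -80 -80 -79 -79 -79 -79 -79 -78 -75 -66 -51 -38 -45 -60
 -75 -81 -83 -82 -80 -74 -56 -29  -6   4   7   6   4   3   2   2   1   0
   0   0   0   0   0   0   1   1   0   0   0   0   0   1   2   3   3   4
   4   4   5   6   0 -19]
```

```bash
cat > d2.py <<'E'
from dial import *
import sys
for n in sys.argv[1:]:
    f=cam(n); im=f['image'].astype(np.float32); ph=np.radians(np.arange(40,150,1.))
    for r in (.024,.028,.032,.035,.038,.041):
        uv=np.array([w2pix(f,P+r*(-np.cos(t)*dx+np.sin(t)*uy)) for t in ph],np.float32)
        s=cv2.remap(im,uv[:,0][None],uv[:,1][None],1)[0]; g=s.mean(1); rd=s[:,0]-s[:,1:].mean(1)
        def pk(w):
            w=w-np.median(w); i=w.argmax(); w=np.clip(w-.4*w.max(),0,None); w[:max(0,i-10)]=0; w[i+11:]=0; return round(float((w*np.degrees(ph)).sum()/w.sum()),1)
        rmask=np.where(rd>np.median(rd)+10,0,1)
        print(n,r,'dark',pk((np.median(g)-g)*rmask),(np.median(g)-g).max().round(),'red',pk(rd),(rd-np.median(rd)).max().round())
E
python3 d2.py top scene
```

```text
[ 0.65076609 -0.02731316  0.05372589] [-0.14572227 -0.03745242 -0.41491078]
top 0.024 dark 91.2 58.0 red 101.3 1.0
top 0.028 dark 147.4 73.0 red 52.3 2.0
top 0.032 dark 147.0 92.0 red 80.2 2.0
top 0.035 dark 147.4 88.0 red 78.2 6.0
top 0.038 dark 147.6 79.0 red 79.5 23.0
top 0.041 dark 148.2 56.0 red 78.8 31.0
scene 0.024 dark 95.7 105.0 red 120.0 2.0
scene 0.028 dark 93.8 98.0 red 85.1 8.0
scene 0.032 dark 93.6 122.0 red 82.0 40.0
scene 0.035 dark 92.7 85.0 red 80.5 72.0
scene 0.038 dark 92.3 99.0 red 80.3 85.0
scene 0.041 dark 40.5 85.0 red 79.8 68.0
```

Emit:
{"fn": "arm_command", "kwargs": {"commands": [[[0,0,-5],0,1],[[0,0,-2.6],0,1],[[0,0,0],0,1],[[-0.2,2,0],0,1],[[-0.2,2,0],0,1],[[-0.2,2,0],0,1],[[0,0.5,0],0,1],[[0,0,0],0,1],[[0,0,8],0,1],[[0,-3,0],0,1],[[0,0,0],0,1]]}}

```text
clock: 14.65
position: [0.6505, -0.024, 0.0548]
tool_rot: [3.141, 0.0, 1.668]
force: [-0.7, -0.4, -0.9]
grip_width: -0.0001
finger_force: 0.0
```

```bash
python3 d2.py scene top
python3 - <<'E'
from dial import *
f=load('scene'); g=load('top')
a=cv2.resize(f['image'][180:240,240:300,::-1],(400,400),interpolation=2)
b=cv2.resize(g['image'][165:215,230:280,::-1],(400,400),interpolation=2)
cv2.imwrite('pics/d.png',np.hstack([a,b]))
E
```

```text
[ 0.65051839 -0.02398542  0.05480721] [-0.68434258 -0.38804622 -0.87704436]
scene 0.024 dark 95.7 102.0 red 66.0 2.0
scene 0.028 dark 93.8 97.0 red 85.0 8.0
scene 0.032 dark 93.6 123.0 red 82.2 39.0
scene 0.035 dark 92.7 86.0 red 80.6 71.0
scene 0.038 dark 92.6 99.0 red 80.4 84.0
scene 0.041 dark 93.9 88.0 red 79.8 69.0
top 0.024 dark 144.5 88.0 red 110.5 2.0
top 0.028 dark 145.5 87.0 red 52.0 2.0
top 0.032 dark 144.7 91.0 red 53.2 2.0
top 0.035 dark 144.0 95.0 red 78.0 7.0
top 0.038 dark 144.7 91.0 red 78.7 21.0
top 0.041 dark 145.0 83.0 red 78.1 29.0
[ 0.65022754 -0.02354954  0.05439317] [-0.77752037  0.64613677  0.59795994]
```

No contact that time, because I was slightly too high. I'll repeat lower.

Emit:
{"fn": "arm_command", "kwargs": {"commands": [[[0,0,-6],0,1],[[0,0,-3],0,1],[[0,0,-0.3],0,1],[[0,0,0],0,1]]}}

```text
clock: 15.15
position: [0.6504, -0.0233, 0.0457]
tool_rot: [3.141, 0.0, 1.669]
force: [-5.9, -1.8, 19.1]
grip_width: -0.0001
finger_force: 9.3
```

Emit:
{"fn": "arm_command", "kwargs": {"commands": [[[0,0,1],0,1],[[-0.2,2,0],0,1],[[-0.2,2,0],0,1],[[-0.2,2,0],0,1],[[0,0.5,0],0,1],[[0,0,0],0,1],[[0,0,6],0,1],[[0,0,4],0,1],[[0,0,0],0,1]]}}

```text
clock: 16.05
position: [0.65, -0.0167, 0.0566]
tool_rot: [3.141, -0.0, 1.669]
force: [0.1, 0.3, -0.5]
grip_width: 0.0
finger_force: 0.0
```

```bash
python3 d2.py scene top
```

```text
[ 0.64999023 -0.01668791  0.05663795] [ 0.1452607   0.34812016 -0.5368069 ]
scene 0.024 dark 95.6 102.0 red 69.6 2.0
scene 0.028 dark 93.7 98.0 red 118.0 1.0
scene 0.032 dark 93.4 135.0 red 88.5 14.0
scene 0.035 dark 95.3 113.0 red 90.0 28.0
scene 0.038 dark 51.1 101.0 red 91.8 52.0
scene 0.041 dark 52.1 86.0 red 91.1 62.0
top 0.024 dark 121.0 31.0 red 61.1 5.0
top 0.028 dark 130.4 73.0 red 52.2 2.0
top 0.032 dark 134.8 89.0 red 62.5 2.0
top 0.035 dark 139.5 88.0 red 40.7 3.0
top 0.038 dark 135.9 85.0 red 87.6 21.0
top 0.041 dark 134.8 80.0 red 89.2 20.0
```

Emit:
{"fn": "arm_command", "kwargs": {"commands": [[[0,0,40],0,-1],[[0,0,50],0,-1],[[0,0,40],0,-1],[[-12.6,33,0],0.081,-1],[[-12.6,33,0],0.081,-1],[[-12.6,33,0],0.081,-1],[[-12.6,33,0],0.081,-1],[[-12.6,33,0],0.081,-1],[[-12.6,33,0],0.081,-1],[[-12.6,33,0],0.081,-1],[[-12.6,33,0],0.081,-1],[[-12.6,33,0],0.081,-1],[[-12.6,33,0],0.081,-1],[[0,0,0],0,-1],[[0,0,0],0,-1]]}}

```text
clock: 17.65
position: [0.5233, 0.3137, 0.1858]
tool_rot: [-3.141, -0.0, 2.48]
force: [0.8, 0.3, -0.2]
grip_width: 0.0856
finger_force: 0.0
```

```bash
python3 d2.py top scene
python3 - <<'E'
from dial import *
o=bot.observe(); print(o['position'],o['tool_rot'],o['grip_width'])
f=load('scene'); g=load('top')
a=cv2.resize(g['image'][165:215,230:280,::-1],(400,400),interpolation=2)
b=cv2.resize(f['image'][110:190,240:320,::-1],(400,400),interpolation=2)
cv2.imwrite('pics/d.png',np.hstack([a,b]))
im=g['image'][:,:,::-1]
hsv=cv2.cvtColor(np.ascontiguousarray(im),cv2.COLOR_BGR2HSV); m=cv2.inRange(hsv,(8,120,50),(25,255,255)); m[:,:215]=0;m[:,320:]=0
c=max(cv2.findContours(m,0,1)[0],key=len); e=cv2.fitEllipse(c); print(e,pix2w(g,*e[0],.123))
print('tcp px in b',[(w2pix(f,p)-[240,110])*5 for p in(o['position'],(.524,.313,.11))])
E
```

```text
[0.52328958 0.31369726 0.18581321] [ 0.79607292  0.25230985 -0.22999075]
top 0.024 dark 91.3 55.0 red 141.7 2.0
top 0.028 dark 43.2 58.0 red 57.5 2.0
top 0.032 dark 43.0 59.0 red 138.9 2.0
top 0.035 dark 41.9 57.0 red 54.9 3.0
top 0.038 dark 91.7 56.0 red 87.4 18.0
top 0.041 dark 42.1 51.0 red 88.5 20.0
scene 0.024 dark 95.7 98.0 red 127.1 2.0
scene 0.028 dark 93.6 94.0 red 129.8 2.0
scene 0.032 dark 93.4 131.0 red 88.5 13.0
scene 0.035 dark 44.1 105.0 red 90.3 27.0
scene 0.038 dark 45.7 96.0 red 91.8 50.0
scene 0.041 dark 47.9 77.0 red 91.1 60.0
[0.52413624 0.31222357 0.18586997] [-0.18792928 -0.85298112  1.16404813]
[0.52413624 0.31222357 0.18586997] [-3.14100482e+00  4.41566186e-04  2.47699775e+00] 0.08545162284907457
((267.150634765625, 229.7161102294922), (50.223487854003906, 50.87522888183594), 160.3582000732422) [ 0.46741368 -0.05130649  0.123     ]
tcp px in b [array([314.97784641,  18.01410686]), array([309.0341167 , 128.48468229])]
```

View pics/d.png

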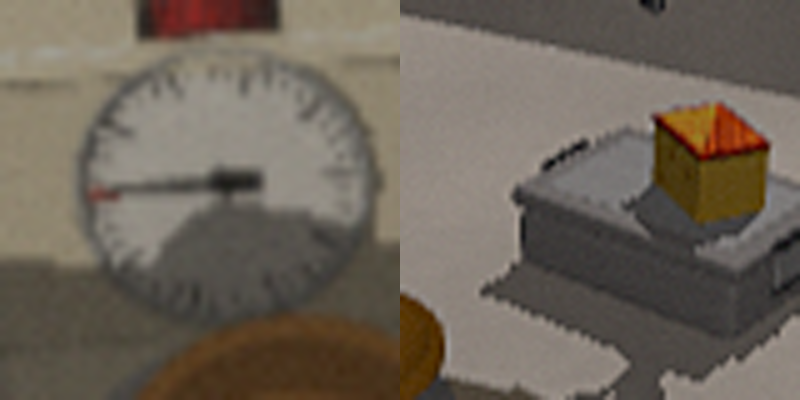

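The red zero mark lies under the needle tip at (105,192), within 2–3°, so taring is done. The cheese is undisturbed at (712,160) in the right half, and the gripper is above it. Next is the grasp.

Emit:
{"fn": "arm_command", "kwargs": {"commands": [[[0,0,-30],0,-1],[[0,0,-30],0,-1],[[0,0,-25],0,-1],[[0,0,-15],0,-1],[[0,0,-3],0,-1],[[0,0,0],0,-1],[[0,0,0],0,1],[[0,0,0],0,1],[[0,0,0],0,1],[[0,0,0],0,1],[[0,0,0],0,1],[[0,0,0],0,1]], "newtons": 30}}

```text
clock: 18.95
position: [0.5241, 0.3134, 0.0841]
tool_rot: [3.141, 0.001, 2.479]
force: [-0.6, -1.4, 7.4]
grip_width: 0.0496
finger_force: 31.1
```

Emit:
{"fn": "arm_command", "kwargs": {"commands": [[[0,0,8],0,1],[[0,0,20],0,1],[[0,0,30],0,1],[[0,0,30],0,1],[[0,0,12],0,1],[[-2,-10,0],0,1],[[-3,-22,0],0,1],[[-5,-30,0],0,1],[[-5,-36,0],0,1],[[-6,-36,0],0,1],[[-6,-36,0],0,1],[[-6,-36,0],0,1],[[-6,-36,0],0,1],[[-6,-36,0],0,1],[[-5,-32,0],0,1],[[-4,-26,0],0,1],[[-2,-18,0],0,1],[[-1,-10,0],0,1],[[0,0,0],0,1],[[0,0,0],0,1]]}}

```text
clock: 20.95
position: [0.4665, -0.0501, 0.1828]
tool_rot: [3.141, -0.001, 2.479]
force: [0.4, 0.5, -2.6]
grip_width: 0.0495
finger_force: 32.3
```

Run:
```python
from h import *
o=bot.observe(); print(o['position'],o['force'],o['grip_width'])
f=cam('scene')
im=np.ascontiguousarray(f['image'][:,:,::-1]); hsv=cv2.cvtColor(im,cv2.COLOR_BGR2HSV)
m=cv2.inRange(hsv,(18,100,50),(35,255,255)); n,l,s,c=cv2.connectedComponentsWithStats(m)
print([(s[i].tolist(),c[i].round()) for i in range(1,n) if s[i,4]>30])
p=o['position']; 
# predicted base corners of cheese
a=o['tool_rot'][2]; x=np.array([np.cos(a),np.sin(a)]); y=np.array([-x[1],x[0]])
for sx in(-1,1):
  for sy in(-1,1):
    q=p[:2]+sx*.035*x+sy*.025*y; print(sx,sy,w2pix(f,[*q,p[2]-.024]).round(1),w2pix(f,[*q,p[2]+.026]).round(1))
```

```text
[ 0.46649071 -0.05011641  0.18275177] [ 0.35447251  0.46250277 -2.56802756] 0.04951597828201675
[([220, 143, 9, 7, 40], array([224., 147.])), ([198, 155, 50, 48, 1248], array([222., 178.])), ([58, 249, 44, 34, 851], array([ 79., 265.]))]
-1 -1 [235.4 171.6] [234.4 153.8]
-1 1 [216.1 175.6] [214.5 157.6]
1 -1 [227.  159.2] [225.8 142. ]
1 1 [208.7 162.8] [206.9 145.5]
```

Emit:
{"fn": "arm_command", "kwargs": {"commands": [[[0,0,-15],0,1],[[0,0,-15],0,1],[[0,0,-15],0,1],[[0,0,-9],0,1],[[0,0,-5],0,1],[[0,0,-2],0,1],[[0,0,-2],0,1],[[0,0,0],0,1]]}}

```text
clock: 21.8
position: [0.4668, -0.0507, 0.1203]
tool_rot: [3.141, 0.0, 2.479]
force: [0.2, -0.2, -1.8]
grip_width: 0.0493
finger_force: 32.3
```

Emit:
{"fn": "arm_command", "kwargs": {"commands": [[[0,0,-2],0,1],[[0,0,-2],0,1],[[0,0,0],0,1]]}}

```text
clock: 22.1
position: [0.4666, -0.0508, 0.116]
tool_rot: [-3.141, -0.0, 2.479]
force: [0.3, -0.5, -1.2]
grip_width: 0.0492
finger_force: 32.3
```

Emit:
{"fn": "arm_command", "kwargs": {"commands": [[[0,0,-1.5],0,1],[[0,0,0],0,1],[[0,0,0],0,-0.25],[[0,0,0],0,-0.35],[[0,0,0],0,-0.4],[[0,0,0],0,-0.4],[[0,0,5],0,-0.4],[[0,0,15],0,-0.4],[[0,0,30],0,-0.4],[[0,0,40],0,-0.4],[[0,-30,20],0,-0.4],[[0,-50,0],0,-0.4],[[0,-50,0],0,-0.4],[[0,-50,0],0,-0.4],[[0,0,0],0,-0.4],[[0,0,0],0,-0.4],[[0,0,0],0,-0.4]]}}

```text
clock: 23.8
position: [0.4668, -0.2298, 0.2248]
tool_rot: [3.141, -0.0, 2.48]
force: [-0.5, -0.5, -0.1]
grip_width: 0.06
finger_force: 0.0
```

Run:
```python
from dial import *
print(bot.observe()['grip_width'])
for n in('top','scene'):
    f=cam(n); im=f['image'].astype(np.float32); ph=np.radians(np.arange(40,220,1.))
    for r in (.02,.024,.028):
        uv=np.array([w2pix(f,P+r*(-np.cos(t)*dx+np.sin(t)*uy)) for t in ph],np.float32)
        g=cv2.remap(im,uv[:,0][None],uv[:,1][None],1)[0].mean(1); print(n,r,(np.degrees(ph[g.argmin()])).round(1),g.min().round(),np.median(g).round())
    for r in(.038,.041):
        uv=np.array([w2pix(f,P+r*(-np.cos(t)*dx+np.sin(t)*uy)) for t in ph],np.float32)
        s=cv2.remap(im,uv[:,0][None],uv[:,1][None],1)[0]; rd=s[:,0]-s[:,1:].mean(1); w=np.clip(rd-np.median(rd)-10,0,None); print('red',(w*np.degrees(ph)).sum()/w.sum())
g=load('top'); im=np.ascontiguousarray(g['image'][:,:,::-1])
hsv=cv2.cvtColor(im,cv2.COLOR_BGR2HSV); m=cv2.inRange(hsv,(0,120,50),(25,255,255)); m[:200,:]=0;m[:,:215]=0;m[:,320:]=0
c=max(cv2.findContours(m,0,1)[0],key=len); e=cv2.fitEllipse(c); print(e,pix2w(g,*e[0],.120))
m=cv2.inRange(hsv,(0,120,50),(8,255,255))|cv2.inRange(hsv,(172,120,50),(180,255,255)); m[:195]=0;m[:,:215]=0;m[:,320:]=0
q=cv2.findNonZero(m); print(cv2.minAreaRect(q),len(q),pix2w(g,*cv2.minAreaRect(q)[0],.139))
a=cv2.resize(im[160:260,215:315],(600,600),interpolation=2); cv2.imwrite('pics/fin.png',a)
```

```text
[ 0.46680229 -0.22977434  0.22482196] [-0.45730236 -0.49348133 -0.13701889]
0.05998437662702022
top 0.02 162.0 72.0 127.0
top 0.024 159.0 68.0 128.0
top 0.028 163.0 68.0 128.0
red 88.63947710419693
red 89.52218231915914
scene 0.02 219.0 77.0 146.0
scene 0.024 219.0 67.0 146.0
scene 0.028 218.0 63.0 145.0
red 91.98717404984637
red 91.34541598838489
((267.11712646484375, 229.6884307861328), (50.457698822021484, 50.96043014526367), 168.6718292236328) [ 0.46753388 -0.05132882  0.12      ]
((267.0409851074219, 230.4508056640625), (20.10179328918457, 27.784006118774414), 39.80556869506836) 557 [ 0.4652772  -0.05048014  0.139     ]
```

```bash
python3 -c "
from workcell import ticket; print(ticket.job_done())"
```

```text
the job is handed in; nothing more can be done
None
```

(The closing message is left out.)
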